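# Cover the turntable and tighten its wing nut

## Robot

A 6-joint arm with a two-finger parallel gripper is mounted at the origin on the work surface. World frame = base frame: x ahead of the robot, y to its left, z up, the work surface at z = 0. Lengths are in m, angles in rad, forces in N, time in s.
With the tool pointing down it reaches from about 0.4 to 0.825 m from the base axis. Payload 7 kg.
Tool frame: the origin (TCP) lies at the very end of the fingers, on their centre line; the grasp point (between the pads) lies 19 mm behind it; z points along the fingers, y is the line along which they close (so a half turn about z gives the same grasp; the last joint's range is limited). The gripper opens to 88 mm and grips with 3 to 60 N. Pads are 19 mm wide; open, the fingers measure 130 mm over their backs; the gripper's body (78 mm by 193 mm) begins 47 mm behind the grasp point.
Start: joints at [1.586, 0.359, 0.012, 0, -1.224, -0.288], TCP at [0.182, 0.65, 0.188] pointing down, gripper open.
Joint ranges: [-3.07, 3.07], [-1.43, 2.12], [-1.02, 1.25], [-3.03, 1.67], [-3.05, -0], [-3.03, 3.03]. Speed limits (rad/s): [2.39, 2.39, 3.01, 3.14, 3.14, 3.14].

## Interface

Orientations are given as [roll, pitch, yaw] about the fixed x, y, z axes, in that order (R = Rz(yaw) Ry(pitch) Rx(roll)).
In Python, from station import arm, vision gives the robot as it stands. The module is installed in compiled form; this text tells all that it offers.
- The arm moves only by the tool jog_arm, never from a script. Its argument "steps" is a list that holds one entry, the list of rows, each a list of 7 numbers: the closure in counts, from 0 (fully open) to 255 (shut), then the shift along the tool's x, y, z scaled (see below), then the turn, a rotation vector about the tool's x, y, z scaled (see below). In form: [[[grip, dx, dy, dz, rx, ry, rz], ...]]. A call has 1 to 8 rows; each row is the pose to reach, as a shift and turn from the pose commanded when the call began, along the tool's axes at that moment; what a row does not reach only later rows make up. The controller multiplies each number of a shift by 250 mm and each number of a turn by 45 degrees. A row lasts 1/10 s, in which the tool goes at most 50 mm and 8.59 degrees, less where a joint would pass 70% of its speed; a pose out of reach is approached as far as the arm can. A call with a number of a shift or a turn outside -1 to 1 is refused whole. A call with a gripper value outside its range is refused whole. The fingers move at their own pace and stop on an object; "newtons" is the grip in N (left out, the last holds). Time passes only in rows, so rows that repeat a pose let the fingers close. It gives the time, the measured TCP pose, the force, the opening and the grip force at its end, in the units of the state.
- arm.get_state(): the state, without advancing time (a new reading comes with each control period).
- vision.grab_frame(name): name is "scene" or "top"; returns a dict with "color" (400x640x3 uint8, red, green, blue), "vfov" (degrees; the focal length in pixels is half the picture's height over the tangent of half this angle, whatever the lens; pixels are square), "cx", "cy" (the principal point, pixels), "k1" (the pictures are not rectified: a ray, as slopes to the right and down, at radius r is drawn at 1 + k1 r^2 times it, then the intrinsics apply), "extrinsics" (4x4, takes a point from world to camera coordinates). Camera axes: x right, y down, z forward; pixel columns grow to the right and rows downward; lengths in m; the calibration is good to about 2 mm. A picture is of the moment at which its call begins. There is no depth.
- arm.job_done(): hands the job in; it is judged then, once.
The state is a dict: "t": time; "q": joint angles; "qd": joint speeds; "joint_efforts": joint torques, N m; "eef_pos": TCP position; "ee_rot": TCP orientation; "force": force on the tool from outside, world axes, zero at the start; "moment": the same for the moment, N m; "width": finger opening in m; "gripper_force": force on a finger pad.
Only numpy, scipy, OpenCV 4.12 (cv2) and the standard library are available. Lean on these libraries where they do the work, as an engineer would, in place of code of your own. Each camera call takes 0.05 s, during which the arm holds its last target. There are 200 camera calls.

## Task

Take the steel cover that has the wing nut (not the one with the round knob), seat it fully home and flat over the tapered stud in the middle of the turntable, then turn its wing nut clockwise about a quarter turn until it is snug. Leave the cover with the round knob where it lies.

Things in the scene. Friction and masses are not known exactly. Their poses are not given: they have to be found in the camera images.
- wing_grip (a point): Middle of the dark wing nut on top of the right cover (steel disc, 110 mm diameter, hub in the middle, 0.5 kg with nut), on its axis, 50 mm above its flat underside. z up. Wings lie along x (65 mm span), 12 mm thick along y, from 12 mm below to 13 mm above the point; the hub's top (52 mm diameter) is 20 mm below it. The cover lies flat at the start and can be carried by the wings.
- wing_nut (a joint): Turn of the captive wing nut on its cover, in rad, growing clockwise seen from above. Starts loose at 0.1 to 0.4; a solid stop at 1.5 is snug. Light friction (0.03 N m), stays where left. Nothing keys the cover's angle: at the stop the cover just turns along on its seat.
- stud_foot (a point): Centre of the flat top of the turntable (dark cast-iron disc, 150 mm diameter, top 45 mm above the bench, fixed, does not turn). z up. A steel cone stud stands here: 28 mm diameter at the foot, 12 mm at its tip, 22 mm high. The cover's bore (36 mm diameter, 26 mm deep, open below) goes over it; seated, its underside lies on this face and wing_grip is 50 mm above this point.
- round_knob (a point): Middle of the round knob (34 mm diameter, 20 mm high) on the other cover, which has the same disc and hub but no wing nut; 50 mm above that cover's underside. Stays where it lies.

How it is judged:
By the outcome, as a careful person would: the job done as asked, in the order asked, and still so for the second after the job is handed in, with the robot touching nothing.
It also fails if it takes over 42 s, if anything falls off the work surface, if the arm or the gripper's body presses on something with over 40 N, if the wrist force passes 120 N, or if a joint passes its speed limit or range.

## Working session

There is one attempt and no reset: what is moved stays moved. The work goes in short steps, Python scripts to look and compute and a tool call to move; the robot and the scene stay as the last step left them, time stands still between calls to the robot, and variables do not carry over. Pictures are saved under pics/ and viewed, at most 10 in all, crops included, and the job is handed in when it is done.

Besides the shell and the picture viewer there is one more tool, called after "Request:" by a JSON object that holds its "api" and its "payload", one argument or row to a line. jog_arm: Moves the arm, as the interface text tells. Its arguments: {"type":"object","properties":{"steps":{"type":"array","items":{"type":"array","items":{"type":"array","items":{"type":"number"}}}},"newtons":{"type":"number"}},"required":["steps"]}

```bash
mkdir -p pics
cat > h.py <<'E'
import numpy as np, cv2, pickle
from station import arm, vision
def grab(n,tag):
    f=vision.grab_frame(n); pickle.dump(f,open(f'{tag}.pkl','wb'))
    cv2.imwrite(f'pics/{tag}.png',f['color'][:,:,::-1]); return f
def load(tag): return pickle.load(open(f'{tag}.pkl','rb'))
def ray(f,u,v):
    fl=200/np.tan(np.radians(f['vfov']/2)); d=np.array([(u-f['cx'])/fl,(v-f['cy'])/fl]); s=d.copy()
    for _ in range(30): s=d/(1+f['k1']*(s@s))
    E=np.array(f['extrinsics']); R=E[:3,:3]; return -R.T@E[:3,3], R.T@np.r_[s,1]
def atz(f,u,v,z):
    o,d=ray(f,u,v); return o+d*(z-o[2])/d[2]
def proj(f,p):
    fl=200/np.tan(np.radians(f['vfov']/2)); E=np.array(f['extrinsics']); c=E[:3,:3]@p+E[:3,3]; s=c[:2]/c[2]
    return s*(1+f['k1']*(s@s))*fl+[f['cx'],f['cy']]
def tri(obs):
    A=np.zeros((3,3));b=np.zeros(3);L=[]
    for f,u,v in obs:
        o,d=ray(f,u,v); d/=np.linalg.norm(d); P=np.eye(3)-np.outer(d,d); A+=P;b+=P@o;L.append((P,o))
    x=np.linalg.solve(A,b); return x,[np.linalg.norm(P@(x-o)) for P,o in L]
E
python3 -c "
from h import *
for n in('scene','top'):
    f=grab(n,n+'0'); print(n,f['vfov'],f['cx'],f['cy'],f['k1'],np.round(f['extrinsics'],3).tolist())
a=cv2.imread('pics/scene0.png');b=cv2.imread('pics/top0.png')
s=arm.get_state();print(s)"
```

```text
scene 52.7327304060083 323.23923141576194 202.83263791007283 -0.032879195028741766 [[0.788, 0.616, -0.002, -0.414], [0.505, -0.647, -0.571, -0.224], [-0.353, 0.449, -0.821, 1.061], [0.0, 0.0, 0.0, 1.0]]
top 53.29403542855473 321.5856014212621 202.4210700285022 -0.05847793403188749 [[-0.111, -0.994, -0.004, 0.05], [-0.972, 0.109, -0.208, 0.522], [0.207, -0.019, -0.978, 0.872], [0.0, 0.0, 0.0, 1.0]]
{'t': 0.1, 'q': array([ 1.58610924e+00,  3.59302131e-01,  1.11427696e-02, -2.75619267e-04,
       -1.22406997e+00, -2.88110894e-01]), 'qd': array([-0.00107967,  0.00087496,  0.00226038,  0.00119988, -0.00118248,
        0.00067974]), 'joint_efforts': array([-7.96946933e-04, -5.84160089e+01,  2.93751597e+01,  7.01535612e+00,
        1.01628515e-02, -5.66166727e-05]), 'eef_pos': array([0.18176699, 0.64956475, 0.18722747]), 'ee_rot': array([ 3.14014509e+00, -1.58775108e-04, -2.72891710e-01]), 'force': array([ 0.2719914 , -0.47526468, -0.37337408]), 'moment': array([ 0.02910003, -0.02304182, -0.02493938]), 'gripper_force': 0.0, 'width': 0.08777080870512802}
```

View pics/scene0.png

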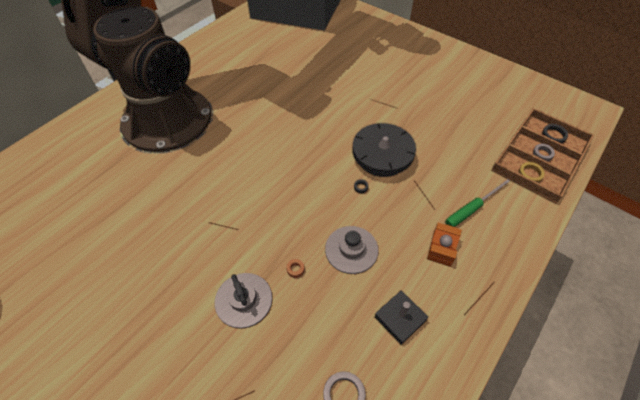

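View pics/top0.png

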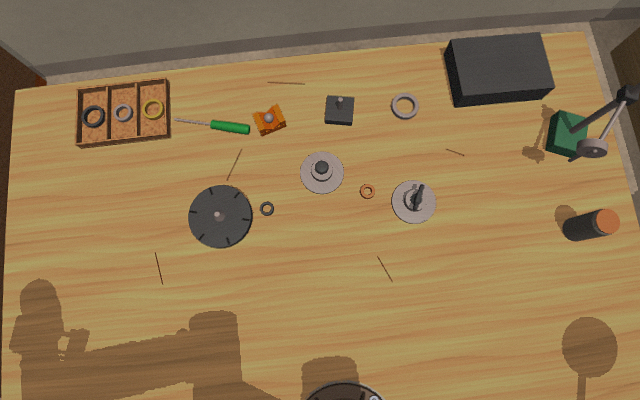

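The scene view shows the wing-nut cover at about (243,296), the knob cover at (352,247) and the turntable at (384,147). In the top view they are at (415,200), (322,170) and (220,216). I'll enlarge these for exact pixels.

```bash
python3 -c "
from h import *
def c(t,u,v):
    i=cv2.imread(f'pics/{t}.png')[v-25:v+25,u-33:u+34]; return cv2.resize(i,(400,300),interpolation=cv2.INTER_CUBIC)
m=np.vstack([np.hstack([c('scene0',243,295),c('top0',415,200)]),np.hstack([c('scene0',384,148),c('top0',220,216)])])
cv2.imwrite('pics/crop0.png',m)"
```

```text
(no output)
```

View pics/crop0.png

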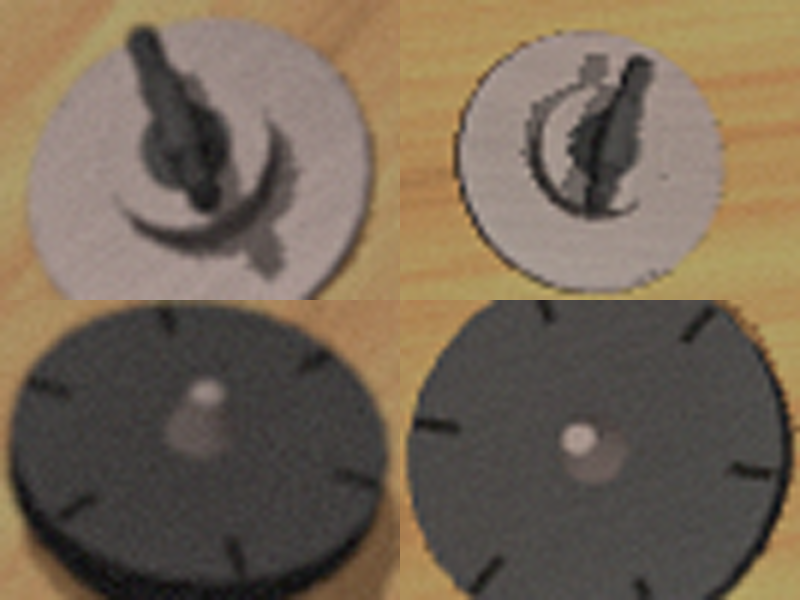

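```bash
cat > m.py <<'E'
from h import *
from scipy.optimize import minimize
S=load('scene0');T=load('top0')
px=lambda o,x,y:(o[0]+(x+.5)/(400/67)-.5,o[1]+(y+.5)/6-.5)
p,e=tri([(S,*px((210,270),174,118)),(T,*px((382,175),217.5,135.5))]);print('wing',p.round(4),np.round(e,4))
t,e=tri([(S,*px((351,123),207,91)),(T,*px((187,191),178,139))]);print('tip',t.round(4),np.round(e,4))
b,e=tri([(S,*px((351,123),197,132)),(T,*px((187,191),195,150))]);print('foot',b.round(4),np.round(e,4))
for nm,o,x,y in(('S',(351,123),207,91),('T',(187,191),178,139)): print(nm,'tip@67',atz({'S':S,'T':T}[nm],*px(o,x,y),.067).round(4))
# wing silhouettes
K=8
def mask(f,u,v):
    g=cv2.cvtColor(f['color'],cv2.COLOR_RGB2GRAY)[v-25:v+25,u-33:u+34]
    return cv2.resize(g,None,fx=K,fy=K,interpolation=cv2.INTER_CUBIC)
obs=[(S,243,295,mask(S,243,295)),(T,415,200,mask(T,415,200))]
a=np.linspace(0,6.28,25)
def model(f,u,v,q):
    c=q[:3];R=np.array([[np.cos(q[3]),-np.sin(q[3])],[np.sin(q[3]),np.cos(q[3])]])
    im=np.zeros((50*K,67*K),np.uint8)
    def hull(P):
        uv=np.array([proj(f,c+np.r_[R@x[:2],x[2]]) for x in P])
        uv=(uv-[u-33,v-25]+.5)*K-.5
        cv2.fillConvexPoly(im,cv2.convexHull(uv.astype(np.float32)).astype(np.int32),1)
    hull(np.array([[x,y,z] for x in(-.0325,.0325) for y in(-.006,.006) for z in(-.012,.013)]))
    return im
for th in(50,60,70):
  def cost(q):
    s=0
    for f,u,v,g in obs:
        im=model(f,u,v,q)>0; d=g<th; s-=(im&d).sum()/(im|d).sum()
    return s
  best=min(((cost(np.r_[p[:2],.05,y]),y) for y in np.arange(0,3.14,.1)))
  r=minimize(cost,np.r_[p[:2],.05,best[1]],method='Nelder-Mead',options=dict(initial_simplex=np.r_[p[:2],.05,best[1]]+np.vstack([np.zeros(4),np.diag([.004,.004,.004,.1])])))
  print(th,best,r.x.round(4),r.fun)
# turntable & disc: tip check
E
python3 m.py
```

```text
wing [ 0.5127 -0.2343  0.0502] [0.0008 0.0008]
tip [0.5227 0.2354 0.0652] [0.0006 0.0006]
foot [0.5221 0.2344 0.0429] [0.0004 0.0004]
S tip@67 [0.5238 0.2343 0.067 ]
T tip@67 [0.5219 0.2345 0.067 ]
50 (np.float64(-0.4031264140961133), np.float64(2.8000000000000003)) [ 0.5141 -0.2292  0.0384  2.6813] -0.555545985998577
60 (np.float64(-0.6387737362860446), np.float64(2.7)) [ 0.5166 -0.2325  0.0402  2.7003] -0.8341434843054354
70 (np.float64(-0.8864780021815635), np.float64(2.7)) [ 0.5156 -0.234   0.0401  2.7053] -1.0343322097317915
```

```bash
cat > go.py <<'E'
import sys
from h import *
from scipy.spatial.transform import Rotation as R
# target x y z yaw -> scaled shift/turn in tool axes from measured pose
s=arm.get_state(); Rt=R.from_euler('xyz',s['ee_rot'])
x,y,z,yaw=map(float,sys.argv[1:5])
print('t',s['t'],'pos',s['eef_pos'].round(4),'rot',s['ee_rot'].round(4),'q',s['q'].round(3),'F',s['force'].round(1),'w',round(s['width'],4))
print('shift',(Rt.inv().apply(np.array([x,y,z])-s['eef_pos'])/.25).round(3),'turn',(( Rt.inv()*R.from_euler('xyz',[np.pi,0,yaw])).as_rotvec()/(np.pi/4)).round(3))
E
python3 go.py .45 .35 .19 -.44;python3 go.py .49 .05 .19 -.44;python3 go.py .513 -.234 .15 -.44
```

```text
t 0.1 pos [0.1818 0.6496 0.1872] rot [ 3.1401e+00 -2.0000e-04 -2.7290e-01] q [ 1.586  0.359  0.011 -0.    -1.224 -0.288] F [ 0.3 -0.5 -0.4] w 0.0878
shift [ 1.356  0.865 -0.01 ] turn [ 0.002 -0.     0.213]
t 0.1 pos [0.1818 0.6496 0.1872] rot [ 3.1401e+00 -2.0000e-04 -2.7290e-01] q [ 1.586  0.359  0.011 -0.    -1.224 -0.288] F [ 0.3 -0.5 -0.4] w 0.0878
shift [ 1.834  1.977 -0.008] turn [ 0.002 -0.     0.213]
t 0.1 pos [0.1818 0.6496 0.1872] rot [ 3.1401e+00 -2.0000e-04 -2.7290e-01] q [ 1.586  0.359  0.011 -0.    -1.224 -0.288] F [ 0.3 -0.5 -0.4] w 0.0878
shift [2.228 3.046 0.154] turn [ 0.002 -0.     0.213]
```

Request:
{"api": "jog_arm", "payload": {
  "steps": [
    [[0,1,0.65,0,0,0,0],[0,1,0.65,0,0,0,0],[0,1,0.65,0,0,0,0],[0,1,0.65,0,0,0,0],[0,1,0.65,0,0,0,0],[0,1,0.65,0,0,0,0],[0,1,0.65,0,0,0,0]]
  ]
}}

```text
t: 0.8
eef_pos: [0.3813, 0.422, 0.188]
ee_rot: [3.141, 0.0, -0.277]
force: [0.5, 0.1, 0.8]
width: 0.0881
gripper_force: 0.0
```

Request:
{"api": "jog_arm", "payload": {
  "steps": [
    [[0,0.7,0.8,0,0,0,0],[0,0.7,0.8,0,0,0,0],[0,0.7,0.8,0,0,0,0],[0,0.7,0.8,0,0,0,0],[0,0.7,0.8,0,0,0,0],[0,0.7,0.8,0,0,0,0],[0,0.7,0.8,0,0,0,0]]
  ]
}}

```text
t: 1.5
eef_pos: [0.4939, 0.1845, 0.1878]
ee_rot: [3.141, 0.0, -0.276]
force: [-1.6, 1.2, -0.0]
width: 0.0878
gripper_force: 0.0
```

Request:
{"api": "jog_arm", "payload": {
  "steps": [
    [[0,0.4,0.9,0,0,0,0],[0,0.4,0.9,0,0,0,0],[0,0.4,0.9,0,0,0,0],[0,0.4,0.9,0,0,0,0],[0,0.4,0.9,0,0,0,0],[0,0.4,0.9,0,0,0,0],[0,0.4,0.9,0,0,0,0]]
  ]
}}

```text
t: 2.2
eef_pos: [0.5291, -0.0574, 0.1877]
ee_rot: [3.141, 0.001, -0.275]
force: [1.5, -0.0, 0.5]
width: 0.0871
gripper_force: 0.0
```

```bash
python3 go.py .513 -.234 .12 -.44
```

```text
t 2.2 pos [ 0.5291 -0.0574  0.1877] rot [ 3.1414e+00  7.0000e-04 -2.7470e-01] q [ 0.26   0.124 -0.302 -0.    -1.146  1.036] F [ 1.5 -0.   0.5] w 0.0871
shift [0.13  0.697 0.271] turn [0.    0.001 0.21 ]
```

Request:
{"api": "jog_arm", "payload": {
  "steps": [
    [[0,0.13,0.697,0.27,0,0,0.21],[0,0.13,0.697,0.27,0,0,0.21],[0,0.13,0.697,0.27,0,0,0.21],[0,0.13,0.697,0.27,0,0,0.21],[0,0.13,0.697,0.27,0,0,0.21],[0,0.13,0.697,0.27,0,0,0.21],[0,0.13,0.697,0.27,0,0,0.21]]
  ]
}}

```text
t: 2.9
eef_pos: [0.5144, -0.2322, 0.121]
ee_rot: [-3.141, -0.001, -0.436]
force: [-1.0, 0.1, 0.9]
width: 0.0874
gripper_force: 0.0
```

```bash
python3 -c "
from h import *
def c(f,u,v,w=40):
    i=f['color'][v-30:v+30,u-40:u+40,::-1]; return cv2.resize(i,(400,300),interpolation=cv2.INTER_CUBIC)
S=grab('scene','s1');T=grab('top','t1')
cv2.imwrite('pics/c1.png',np.hstack([c(S,243,285),c(T,415,200)]))"; python3 go.py .513 -.234 .037 -.44
```

```text
t 3.0 pos [ 0.5144 -0.2322  0.1213] rot [-3.1411e+00 -1.2000e-03 -4.3540e-01] q [-0.077  0.231 -0.33  -0.    -1.009  1.213] F [ 0.5 -0.6 -0.6] w 0.088
shift [-0.003  0.009  0.337] turn [-0.001 -0.001  0.006]
```

View pics/c1.png

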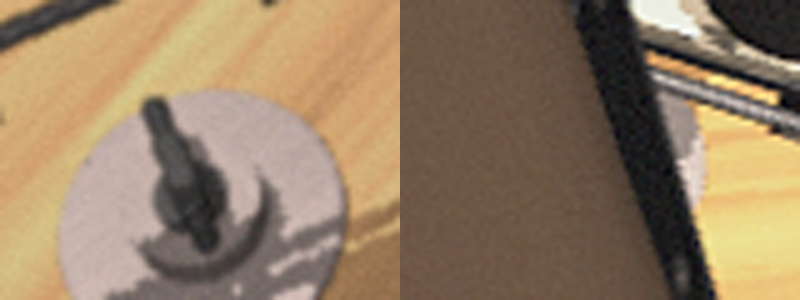

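The scene crop shows the wing nut untouched, at about (181,172) in the crop, and the gripper hides it in the top view. I'll descend next.

Request:
{"api": "jog_arm", "payload": {
  "steps": [
    [[0,0,0.008,0.15,0,0,0],[0,0,0.008,0.25,0,0,0],[0,0,0.008,0.3,0,0,0],[0,0,0.008,0.335,0,0,0],[0,0,0.008,0.335,0,0,0],[0,0,0.008,0.335,0,0,0]]
  ]
}}

```text
t: 3.6
eef_pos: [0.5136, -0.2356, 0.0378]
ee_rot: [-3.141, -0.001, -0.437]
force: [-0.3, 0.7, -0.0]
width: 0.0876
gripper_force: 0.0
```

```bash
python3 -c "
from h import *
S=grab('scene','s2')
cv2.imwrite('pics/c2.png',cv2.resize(S['color'][220:345,150:320,::-1],(680,500),interpolation=cv2.INTER_CUBIC))"
```

```text
(no output)
```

View pics/c2.png

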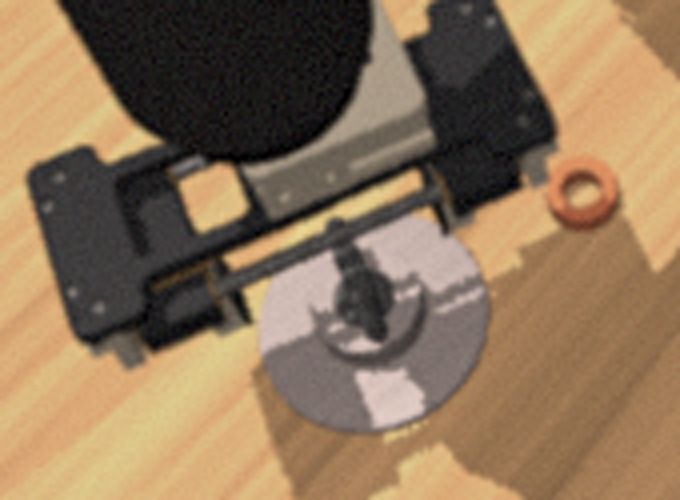

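```bash
python3 -c "
from h import *
S=load('s2');s=arm.get_state();p=s['eef_pos'];y=s['ee_rot'][2]
cr=lambda q:((proj(S,q)-[150,220]+.5)*4-.5).round()
n=np.array([np.sin(y),-np.cos(y),0]);w=np.array([np.cos(y),np.sin(y),0])
i=np.ascontiguousarray(cv2.imread('pics/c2.png'))
for k in(-.044,0,.044):
  print(k,cr(p+k*n), cr(p+k*n+[0,0,.019]))
for q in(p+[0,0,.013],p+.044*n,p-.044*n,p+.044*n+.0095*w,p+.044*n-.0095*w,p-.044*n+.0095*w,p-.044*n-.0095*w):
  cv2.circle(i,tuple(int(a) for a in cr(q)),3,(0,0,255),-1)
g=np.array([.513,-.234,.05])
for sg in(-1,1):
  for z in(-.012,.013): cv2.circle(i,tuple(int(a) for a in cr(g+sg*.0325*w+[0,0,z])),3,(0,255,0),-1)
for a in np.linspace(0,6.28,40): cv2.circle(i,tuple(int(b) for b in cr(np.array([.513+.055*np.cos(a),-.234+.055*np.sin(a),.006]))),1,(255,0,0),-1)
cv2.imwrite('pics/c3.png',i)"
```

```text
-0.044 [447. 253.] [442. 236.]
0 [359. 293.] [352. 276.]
0.044 [268. 334.] [258. 318.]
```

View pics/c3.png

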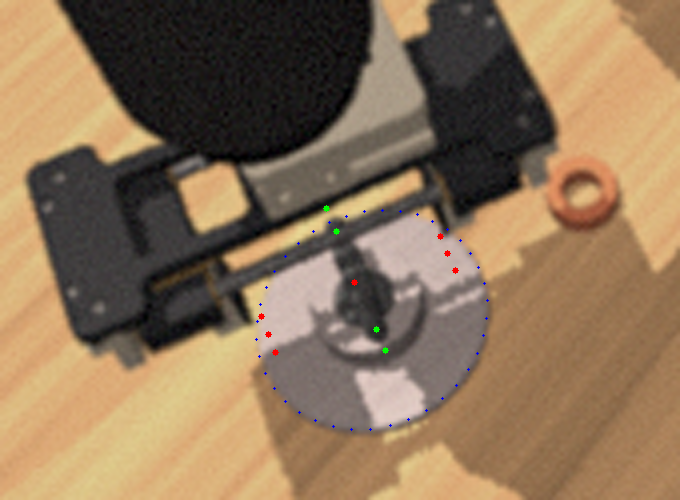

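The disc outline (blue) fits the cover well. The finger ends seen at about (240,320) and (460,228) look higher than predicted. I'll overlay the gripper geometry to check before closing.

```bash
python3 -c "
from h import *
S=load('s2');s=arm.get_state();p=s['eef_pos'];y=s['ee_rot'][2]
cr=lambda q:((proj(S,q)-[150,220]+.5)*4-.5)
n=np.array([np.sin(y),-np.cos(y),0]);w=np.array([np.cos(y),np.sin(y),0])
i=cv2.imread('pics/c2.png')
def box(x0,x1,y0,y1,z0,z1,col):
  P=[(x,yy,z) for x in(x0,x1) for yy in(y0,y1) for z in(z0,z1)]
  U=[cr(p+w*a+n*b+np.array([0,0,c])) for a,b,c in P]
  for j in range(8):
    for k in(1,2,4):
      if not j&k: cv2.line(i,tuple(int(v) for v in U[j]),tuple(int(v) for v in U[j|k]),col,1)
for sg in(-1,1): box(-.0095,.0095,sg*.044,sg*.065,0,.066,(0,0,255))
box(-.039,.039,-.0965,.0965,.066,.12,(0,255,0))
cv2.imwrite('pics/c4.png',i)"
```

```text
(no output)
```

View pics/c4.png

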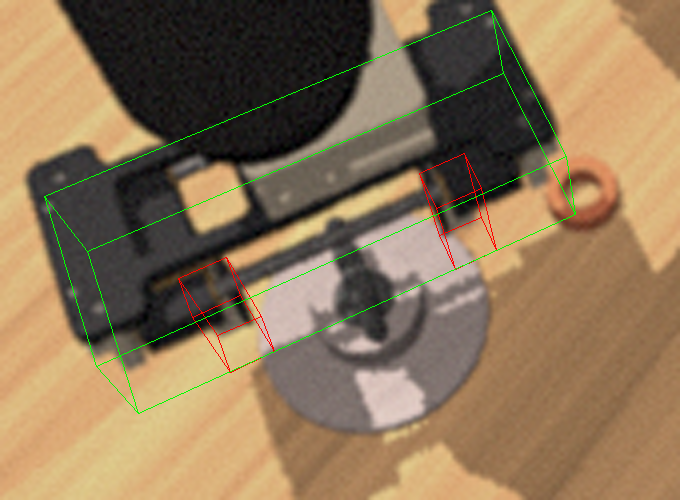

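The overlay shows the real gripper about 5 to 7 full-image pixels up and left of the prediction. I'll check this in the top view and also check the base projection.

```bash
python3 -c "
from h import *
T=grab('top','t2');S=load('s2');s=arm.get_state();p=s['eef_pos'];y=s['ee_rot'][2]
print(proj(S,np.zeros(3)),proj(T,np.array([0.1,0,0])),proj(T,p))
n=np.array([np.sin(y),-np.cos(y),0]);w=np.array([np.cos(y),np.sin(y),0])
def draw(f,o,K,i):
  cr=lambda q:((proj(f,q)-o+.5)*K-.5)
  def box(x0,x1,y0,y1,z0,z1,col):
    P=[(x,yy,z) for x in(x0,x1) for yy in(y0,y1) for z in(z0,z1)]
    U=[cr(p+w*a+n*b+np.array([0,0,c])) for a,b,c in P]
    for j in range(8):
      for k in(1,2,4):
        if not j&k: cv2.line(i,tuple(int(v) for v in U[j]),tuple(int(v) for v in U[j|k]),col,1)
  for sg in(-1,1): box(-.0095,.0095,sg*.044,sg*.065,0,.066,(0,0,255))
  box(-.039,.039,-.0965,.0965,.066,.12,(0,255,0))
  for a in np.linspace(0,6.28,40): cv2.circle(i,tuple(int(b) for b in cr(np.array([.095*np.cos(a),.095*np.sin(a),0]))),1,(255,0,0),-1)
  return i
def C(f,x0,y0,w,h,K): return draw(f,np.array([x0,y0]),K,cv2.resize(f['color'][y0:y0+h,x0:x0+w,::-1],None,fx=K,fy=K,interpolation=cv2.INTER_CUBIC))
a=C(T,330,130,180,150,3.0)[:450,:540]; b=C(S,110,70,120,100,2.0)
m=np.zeros((450,790,3),np.uint8); m[:450,:540]=a; m[:b.shape[0],545:545+240]=b[:,:240]
cv2.imwrite('pics/c5.png',m)"
```

```text
[166.6534047  118.10298046] [338.68686133 389.35093894] [417.0042571  197.68465157]
```

View pics/c5.png

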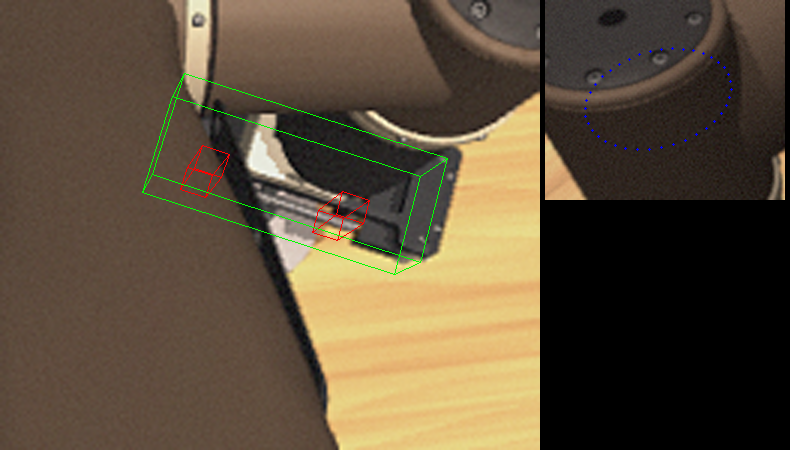

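The top view fits the prediction roughly, and the offset there could just be body height. Closing gently should show whether the fingers reach the wings.

Request:
{"api": "jog_arm", "payload": {
  "steps": [
    [[255,0,0,0,0,0,0],[255,0,0,0,0,0,0],[255,0,0,0,0,0,0],[255,0,0,0,0,0,0],[255,0,0,0,0,0,0],[255,0,0,0,0,0,0],[255,0,0,0,0,0,0],[255,0,0,0,0,0,0]]
  ],
  "newtons": 15
}}

```text
t: 4.5
eef_pos: [0.5127, -0.2356, 0.0368]
ee_rot: [3.142, 0.0, -0.438]
force: [1.0, -0.3, -0.5]
width: 0.0292
gripper_force: 0.0
```

```bash
python3 -c "
from h import *
S=grab('scene','s3');s=arm.get_state();p=s['eef_pos'];print(s['width'],s['gripper_force'],proj(S,p))
cv2.imwrite('pics/c6.png',cv2.resize(S['color'][220:345,150:320,::-1],(680,500),interpolation=cv2.INTER_CUBIC))"
```

```text
0.025035168859531432 0.0 [239.08166381 292.70202292]
```

View pics/c6.png

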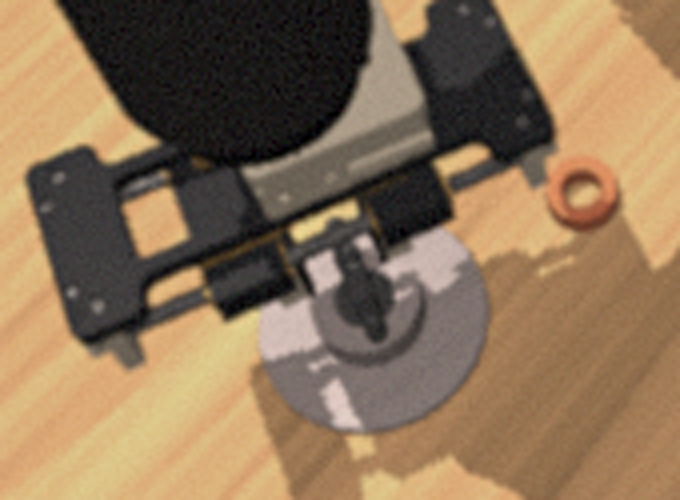

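Request:
{"api": "jog_arm", "payload": {
  "steps": [
    [[255,0,0,0,0,0,0],[255,0,0,0,0,0,0],[255,0,0,0,0,0,0],[255,0,0,0,0,0,0]]
  ],
  "newtons": 15
}}

```text
t: 4.95
eef_pos: [0.5127, -0.2356, 0.0368]
ee_rot: [-3.142, -0.0, -0.438]
force: [-0.4, 0.3, -0.8]
width: 0.0008
gripper_force: 0.0
```

```bash
python3 -c "
from h import *
S=grab('scene','s4');s=arm.get_state();p=s['eef_pos'];print(s['t'],s['width'],s['gripper_force'],p,s['force'])
cv2.imwrite('pics/c7.png',cv2.resize(S['color'][245:325,190:290,::-1],(750,600),interpolation=cv2.INTER_CUBIC))"
```

```text
5.0 0.00019363526508403973 0.0 [ 0.51268828 -0.23558061  0.03683042] [-0.35681189 -0.34969615 -0.5800415 ]
```

View pics/c7.png

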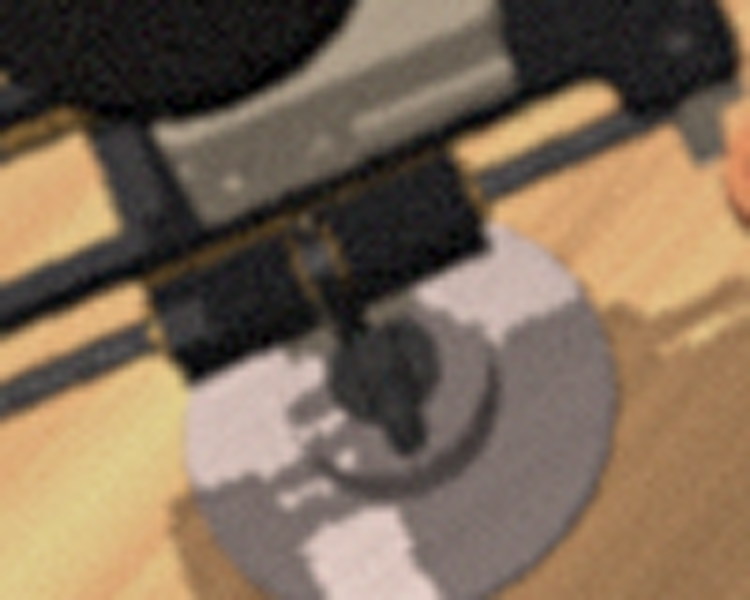

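The gripper closed to 0 mm and the cover did not move. The finger ends at about (355,337) in the crop, against a predicted (381,391), put the fingertips about 32 mm higher than the pose reading says. That leaves them just above the wings. My ten pictures are used, so I'll work from numbers now: reopen, go lower while watching the force, and close again.

Request:
{"api": "jog_arm", "payload": {
  "steps": [
    [[0,0,0,0,0,0,0],[0,0,0,0,0,0,0],[0,0,0,0,0,0,0],[0,0,0,0,0,0,0],[0,0,0,0,0,0,0],[0,0,0,0.01,0,0,0],[0,0,0,0.025,0,0,0],[0,0,0,0.04,0,0,0]]
  ]
}}

```text
t: 5.8
eef_pos: [0.5126, -0.2355, 0.0264]
ee_rot: [-3.142, 0.0, -0.438]
force: [-1.0, -0.2, 0.1]
width: 0.0591
gripper_force: 0.0
```

Request:
{"api": "jog_arm", "payload": {
  "steps": [
    [[120,0,0,0.015,0,0,0],[120,0,0,0.03,0,0,0],[120,0,0,0.045,0,0,0],[120,0,0,0.06,0,0,0],[120,0,0,0.07,0,0,0],[120,0,0,0.07,0,0,0]]
  ]
}}

```text
t: 6.4
eef_pos: [0.5124, -0.2355, 0.0089]
ee_rot: [3.141, 0.001, -0.438]
force: [-0.1, 0.4, 0.0]
width: 0.0463
gripper_force: 0.0
```

Request:
{"api": "jog_arm", "payload": {
  "steps": [
    [[255,0,0,0,0,0,0],[255,0,0,0,0,0,0],[255,0,0,0,0,0,0],[255,0,0,0,0,0,0],[255,0,0,0,0,0,0],[255,0,0,0,0,0,0],[255,0,0,0,0,0,0],[255,0,0,0,0,0,0]]
  ],
  "newtons": 15
}}

```text
t: 7.2
eef_pos: [0.513, -0.2354, 0.0095]
ee_rot: [-3.141, -0.0, -0.438]
force: [-0.1, 4.0, 2.4]
width: 0.0119
gripper_force: 15.0
```

Gripped: 11.9 mm opening at 15 N. I'll raise the grip force and lift.

Request:
{"api": "jog_arm", "payload": {
  "steps": [
    [[255,0,0,0,0,0,0],[255,0,0,0,0,0,0],[255,0,0,-0.02,0,0,0],[255,0,0,-0.04,0,0,0],[255,0,0,-0.08,0,0,0],[255,0,0,-0.08,0,0,0]]
  ],
  "newtons": 45
}}

```text
t: 7.8
eef_pos: [0.5134, -0.236, 0.0308]
ee_rot: [-3.141, -0.002, -0.438]
force: [1.0, -0.2, -5.0]
width: 0.0115
gripper_force: 45.0
```

Request:
{"api": "jog_arm", "payload": {
  "steps": [
    [[255,0,0,-0.1,0,0,0],[255,0,0,-0.2,0,0,0],[255,0,0,-0.3,0,0,0],[255,0,0,-0.4,0,0,0],[255,0,0,-0.4,0,0,0]]
  ]
}}

```text
t: 8.3
eef_pos: [0.515, -0.2363, 0.133]
ee_rot: [-3.14, -0.007, -0.437]
force: [0.5, -0.5, -4.5]
width: 0.0117
gripper_force: 45.0
```

```bash
python3 go.py .5225 .2347 .13 -.438; python3 go.py .51 0 .13 -.438; python3 -c "
from h import *
s=arm.get_state();print(s['moment'])"
```

```text
t 8.3 pos [ 0.515  -0.2363  0.133 ] rot [-3.1403 -0.0065 -0.4372] q [-8.400e-02  2.200e-01 -3.150e-01  1.000e-03 -1.029e+00  1.217e+00] F [ 0.5 -0.5 -4.5] w 0.0117
shift [-0.77  -1.719  0.009] turn [-0.002 -0.008  0.001]
t 8.3 pos [ 0.515  -0.2363  0.133 ] rot [-3.1403 -0.0065 -0.4372] q [-8.400e-02  2.200e-01 -3.150e-01  1.000e-03 -1.029e+00  1.217e+00] F [ 0.5 -0.5 -4.5] w 0.0117
shift [-0.418 -0.848  0.011] turn [-0.002 -0.008  0.001]
[-0.03867695 -0.22198245 -0.02733733]
```

Request:
{"api": "jog_arm", "payload": {
  "steps": [
    [[255,-0.21,-0.425,0,0,0,0],[255,-0.21,-0.425,0,0,0,0],[255,-0.42,-0.85,0,0,0,0],[255,-0.42,-0.85,0,0,0,0],[255,-0.42,-0.85,0,0,0,0],[255,-0.42,-0.85,0,0,0,0],[255,-0.42,-0.85,0,0,0,0]]
  ]
}}

```text
t: 9.0
eef_pos: [0.5068, 0.0022, 0.1283]
ee_rot: [3.141, 0.001, -0.436]
force: [-0.6, -0.6, -5.5]
width: 0.0116
gripper_force: 45.0
```

Request:
{"api": "jog_arm", "payload": {
  "steps": [
    [[255,-0.175,-0.435,0,0,0,0],[255,-0.175,-0.435,0,0,0,0],[255,-0.35,-0.87,0,0,0,0],[255,-0.35,-0.87,0,0,0,0],[255,-0.35,-0.87,0,0,0,0],[255,-0.35,-0.87,0,0,0,0],[255,-0.35,-0.87,0,0,0,0],[255,-0.35,-0.87,0,0,0,0]]
  ]
}}

```text
t: 9.8
eef_pos: [0.5203, 0.2338, 0.1285]
ee_rot: [3.14, 0.001, -0.439]
force: [0.1, 0.1, -5.1]
width: 0.0115
gripper_force: 45.0
```

```bash
python3 go.py .5225 .2347 .13 -.438; python3 -c "
from h import *
s=arm.get_state();print(s['moment'],s['gripper_force'])
S=grab('scene','s5');T=grab('top','t5')
p=s['eef_pos'];c=p+[0,0,.124-p[2]]
for n,f in(('S',S),('T',T)):
    h=cv2.cvtColor(f['color'],cv2.COLOR_RGB2HSV).astype(int)
    m=((h[...,1]<60)&(h[...,2]>110)).astype(np.uint8)
    k,l,st,ce=cv2.connectedComponentsWithStats(m)
    u=proj(f,c);print(n,u.round(1))
    for i in range(1,k):
        if st[i,4]>40 and np.hypot(*(ce[i]-u))<70: print(st[i],ce[i].round(1))
"
```

```text
t 9.8 pos [0.5203 0.2338 0.1285] rot [ 3.140e+00  8.000e-04 -4.392e-01] q [ 0.765  0.236 -0.305 -0.    -1.032  0.367] F [ 0.1  0.1 -5.1] w 0.0115
shift [ 0.006 -0.007 -0.006] turn [ 0.002  0.001 -0.002]
[-0.08172894  0.01273182 -0.0337517 ] 44.97374475002289
S [387.  118.9]
[362 103  19  22 236] [370.2 114. ]
[377 126  16  11 109] [384.2 131.6]
T [209.9 209.7]
[213 202   6  13  47] [215.8 209.1]
[186 214  37  22 337] [203.8 227.9]
```

```bash
cat > fit.py <<'E'
from h import *
a=np.linspace(0,2*np.pi,120,endpoint=False); C=np.c_[np.cos(a),np.sin(a)]
def like(f):
    h=cv2.cvtColor(cv2.GaussianBlur(f['color'],(3,3),0),cv2.COLOR_RGB2HSV).astype(np.float32)
    return 1/(1+np.exp((h[...,1]-65)/6))/(1+np.exp(-(h[...,2]-90)/6))
def fit(fs,x,y,z,r=.055,d=.005):
    Ls=[like(f) for f in fs]; out=[]
    def samp(L,f,R,cx,cy):
        P=np.array([proj(f,np.r_[[cx,cy]+R*c,z]) for c in C],np.float32); return cv2.remap(L,P[:,:1],P[:,1:],cv2.INTER_LINEAR)[:,0]
    for dx in np.arange(-.012,.0121,.002):
        for dy in np.arange(-.012,.0121,.002):
            s=[(samp(L,f,r-d,x+dx,y+dy)-samp(L,f,r+d,x+dx,y+dy)).mean() for L,f in zip(Ls,fs)]
            out.append((sum(s),x+dx,y+dy,*s))
    out.sort(reverse=True); o=np.array(out[:6]); return o[0].round(4),o[:,1:3].mean(0).round(4)
if __name__=='__main__':
    print('bench S',fit([load('scene0')],.513,-.234,.006)); print('bench T',fit([load('top0')],.513,-.234,.006))
    print('air S',fit([load('s5')],.5203,.2338,.125)); print('air T',fit([load('t5')],.5203,.2338,.125)); print('air ST',fit([load('s5'),load('t5')],.5203,.2338,.125))
    c=[load('scene0'),load('top0')]
    def L2(f): # turntable: darkness
        g=cv2.cvtColor(f['color'],cv2.COLOR_RGB2GRAY).astype(np.float32); return 1/(1+np.exp((g-85)/6))
    globals()['like']=L2
    for f in c: print('table',fit([f],.5225,.2347,.045,.075))
E
python3 fit.py
```

```text
bench S (array([ 0.9623,  0.515 , -0.236 ,  0.9623]), array([ 0.515, -0.235]))
bench T (array([ 0.9873,  0.513 , -0.234 ,  0.9873]), array([ 0.512, -0.234]))
air S (array([0.7241, 0.5203, 0.2338, 0.7241]), array([0.5203, 0.2328]))
air T (array([0.3225, 0.5183, 0.2358, 0.3225]), array([0.5183, 0.2348]))
air ST (array([1.0416, 0.5203, 0.2338, 0.7241, 0.3175]), array([0.52  , 0.2341]))
table (array([0.6615, 0.5265, 0.2287, 0.6615]), array([0.5262, 0.229 ]))
table (array([0.8789, 0.5185, 0.2307, 0.8789]), array([0.5202, 0.231 ]))
```

The cover hangs level and centred at about (0.520, 0.234), close to the stud at (0.522, 0.2345). I'll lower it now.

Request:
{"api": "jog_arm", "payload": {
  "steps": [
    [[255,0.005,-0.005,0.06,0,0,0],[255,0.005,-0.005,0.12,0,0,0],[255,0.005,-0.005,0.16,0,0,0],[255,0.005,-0.005,0.19,0,0,0],[255,0.005,-0.005,0.22,0,0,0],[255,0.005,-0.005,0.24,0,0,0],[255,0.005,-0.005,0.26,0,0,0],[255,0.005,-0.005,0.26,0,0,0]]
  ]
}}

```text
t: 10.7
eef_pos: [0.522, 0.2359, 0.0637]
ee_rot: [3.141, 0.0, -0.438]
force: [-0.1, -0.9, -5.4]
width: 0.0114
gripper_force: 45.0
```

```bash
python3 go.py .522 .2345 .0545 -.438
```

```text
t 10.7 pos [0.522  0.2359 0.0637] rot [ 3.1408e+00  4.0000e-04 -4.3780e-01] q [ 0.766  0.305 -0.378 -0.    -0.889  0.367] F [-0.1 -0.9 -5.4] w 0.0114
shift [0.002 0.005 0.037] turn [0.001 0.001 0.   ]
```

Request:
{"api": "jog_arm", "payload": {
  "steps": [
    [[255,0.002,0.004,0.01,0,0,0],[255,0.002,0.004,0.02,0,0,0],[255,0.002,0.004,0.028,0,0,0],[255,0.002,0.004,0.032,0,0,0],[255,0.002,0.004,0.032,0,0,0]]
  ]
}}

```text
t: 11.2
eef_pos: [0.5222, 0.2349, 0.0562]
ee_rot: [3.141, 0.0, -0.438]
force: [0.4, -0.2, -6.5]
width: 0.0114
gripper_force: 45.0
```

Request:
{"api": "jog_arm", "payload": {
  "steps": [
    [[255,0,0,0.003,0,0,0],[255,0,0,0.005,0,0,0],[255,0,0,0.005,0,0,0]]
  ]
}}

```text
t: 11.5
eef_pos: [0.5224, 0.2349, 0.0552]
ee_rot: [-3.142, -0.0, -0.438]
force: [-0.2, 0.4, -4.1]
width: 0.0115
gripper_force: 45.0
```

Request:
{"api": "jog_arm", "payload": {
  "steps": [
    [[255,0,0,0.002,0,0,0],[255,0,0,0.004,0,0,0],[255,0,0,0.004,0,0,0]]
  ]
}}

```text
t: 11.8
eef_pos: [0.5225, 0.2348, 0.0549]
ee_rot: [-3.141, -0.0, -0.438]
force: [-2.7, -2.5, 4.7]
width: 0.0115
gripper_force: 45.0
```

Request:
{"api": "jog_arm", "payload": {
  "steps": [
    [[255,0,0,0.002,0,0,0],[255,0,0,0.004,0,0,0],[255,0,0,0.004,0,0,0]]
  ]
}}

```text
t: 12.1
eef_pos: [0.5225, 0.2348, 0.0548]
ee_rot: [-3.141, -0.001, -0.437]
force: [-7.2, -4.3, 13.0]
width: 0.0112
gripper_force: 45.0
```

Contact came at reading z = 0.0549, where the seat should be (0.0545). I'll release to let the cover settle and regrip.

Request:
{"api": "jog_arm", "payload": {
  "steps": [
    [[180,0,0,-0.006,0,0,0],[180,0,0,-0.006,0,0,0],[180,0,0,-0.006,0,0,0],[180,0,0,-0.006,0,0,0]]
  ]
}}

```text
t: 12.5
eef_pos: [0.5225, 0.2351, 0.0545]
ee_rot: [-3.141, -0.0, -0.438]
force: [-0.1, -0.8, 0.3]
width: 0.0257
gripper_force: 0.0
```

Request:
{"api": "jog_arm", "payload": {
  "steps": [
    [[255,0,0,0,0,0,0],[255,0,0,0,0,0,0],[255,0,0,0,0,0,0],[255,0,0,0,0,0,0],[255,0,0,0,0,0,0],[255,0,0,0.003,0,0,0],[255,0,0,0.006,0,0,0],[255,0,0,0.006,0,0,0]]
  ],
  "newtons": 40
}}

```text
t: 13.3
eef_pos: [0.5223, 0.2349, 0.0543]
ee_rot: [-3.141, -0.0, -0.437]
force: [-4.6, -1.8, 10.2]
width: 0.0116
gripper_force: 40.0
```

```bash
python3 -c "
from h import *
s=arm.get_state();print(s['eef_pos'],s['force'],s['moment'],s['width'])"
```

```text
[0.52233109 0.23486334 0.05433218] [-4.55708242 -1.82042342 10.1724095 ] [-7.52989147e-01  1.72865806e+00 -3.78995662e-04] 0.011599818819408858
```

Request:
{"api": "jog_arm", "payload": {
  "steps": [
    [[255,0,0,0,0,0,0.1],[255,0,0,0,0,0,0.25],[255,0,0,0,0,0,0.4],[255,0,0,0,0,0,0.55],[255,0,0,0,0,0,0.7],[255,0,0,0,0,0,0.85],[255,0,0,0,0,0,0.95],[255,0,0,0,0,0,0.95]]
  ]
}}

```text
t: 14.1
eef_pos: [0.5224, 0.2349, 0.0543]
ee_rot: [-3.141, -0.0, -1.186]
force: [-5.1, -1.2, 10.1]
width: 0.012
gripper_force: 40.0
```

```bash
python3 -c "
from h import *
s=arm.get_state();print(s['eef_pos'],s['ee_rot'],s['force'],s['moment'],s['width'])"
```

```text
[0.52240335 0.23494199 0.05434738] [-3.14089639e+00 -9.88864129e-05 -1.18629148e+00] [-5.10852495 -1.18227932 10.10964475] [-0.47529572  1.63421709 -0.0546388 ] 0.012004927885658713
```

Request:
{"api": "jog_arm", "payload": {
  "steps": [
    [[255,0,0,0,0,0,0.13],[255,0,0,0,0,0,0.26],[255,0,0,0,0,0,0.4]]
  ]
}}

```text
t: 14.4
eef_pos: [0.5224, 0.2349, 0.0543]
ee_rot: [-3.141, 0.0, -1.502]
force: [-3.0, -1.5, 11.1]
width: 0.0117
gripper_force: 40.0
```

```bash
python3 -c "
from h import *
s=arm.get_state();print(s['eef_pos'],s['ee_rot'],s['force'],s['moment'],s['width'])"
```

```text
[0.5224316  0.23494263 0.05430585] [-3.14088121e+00  5.40330429e-05 -1.50175963e+00] [-2.96342279 -1.53107566 11.05655795] [-0.50932968  1.5240033   0.0186219 ] 0.011674064329950265
```

Request:
{"api": "jog_arm", "payload": {
  "steps": [
    [[255,0,0,0,0,0,0.07],[255,0,0,0,0,0,0.14],[255,0,0,0,0,0,0.2]]
  ]
}}

```text
t: 14.7
eef_pos: [0.5224, 0.235, 0.0543]
ee_rot: [-3.141, 0.0, -1.657]
force: [-4.3, -1.2, 9.9]
width: 0.0116
gripper_force: 40.0
```

```bash
python3 -c "
from h import *
s=arm.get_state();print(s['eef_pos'],s['ee_rot'],s['force'],s['moment'],s['width'])"
```

```text
[0.52244922 0.2349876  0.05432777] [-3.14083778e+00  2.37638011e-04 -1.65678478e+00] [-4.34370408 -1.17783134  9.94144483] [-0.46854165  1.44863958  0.01730163] 0.011554742071549082
```

Request:
{"api": "jog_arm", "payload": {
  "steps": [
    [[255,0,0,0,0,0,0.07],[255,0,0,0,0,0,0.14],[255,0,0,0,0,0,0.2]]
  ]
}}

```text
t: 15.0
eef_pos: [0.5232, 0.2354, 0.0544]
ee_rot: [-3.14, 0.001, -1.813]
force: [0.1, -0.5, 6.7]
width: 0.0117
gripper_force: 40.1
```

```bash
python3 -c "
from h import *
s=arm.get_state();print(s['eef_pos'],s['ee_rot'],s['force'],s['moment'],s['width'])"
```

```text
[0.52317571 0.23541326 0.05437639] [-3.13985184e+00  1.28443663e-03 -1.81323920e+00] [ 0.08264302 -0.5326142   6.68239896] [-0.16310788  0.27284332  0.29430199] 0.011663653007246524
```

The twisting moment jumped to 0.29 N m at a turn of about 1.37 rad, which is the stop. I'll turn a little further to confirm.

Request:
{"api": "jog_arm", "payload": {
  "steps": [
    [[255,0,0,0,0,0,0.07],[255,0,0,0,0,0,0.14],[255,0,0,0,0,0,0.14]]
  ]
}}

```text
t: 15.3
eef_pos: [0.5234, 0.2357, 0.0544]
ee_rot: [-3.14, 0.002, -1.923]
force: [-1.1, -0.3, 7.0]
width: 0.0115
gripper_force: 40.0
```

```bash
python3 -c "
from h import *
s=arm.get_state();print(s['eef_pos'],s['ee_rot'],s['force'],s['moment'],s['width'])"
```

```text
[0.52343786 0.23565795 0.05436872] [-3.13972648e+00  1.91457522e-03 -1.92288961e+00] [-1.07776241 -0.26075261  7.02855204] [-0.07479704  0.10159361  0.21543726] 0.011512367997975951
```

Request:
{"api": "jog_arm", "payload": {
  "steps": [
    [[120,0,0,0,0,0,0.0],[120,0,0,0,0,0,0],[120,0,0,0,0,0,0],[120,0,0,0,0,0,0],[120,0,0,-0.05,0,0,0],[120,0,0,-0.15,0,0,0],[120,0,0,-0.3,0,0,0],[120,0,0,-0.4,0,0,0]]
  ]
}}

```text
t: 16.1
eef_pos: [0.5231, 0.2353, 0.1564]
ee_rot: [-3.14, 0.002, -1.922]
force: [0.6, 0.6, 0.1]
width: 0.046
gripper_force: 0.0
```

Request:
{"api": "jog_arm", "payload": {
  "steps": [
    [[120,-0.6,0.6,-0.3,0,0,0],[120,-0.6,0.6,-0.3,0,0,0],[120,-0.6,0.6,-0.3,0,0,0],[120,-0.6,0.6,-0.3,0,0,0],[120,-0.6,0.6,-0.3,0,0,0],[120,-0.6,0.6,-0.3,0,0,0]]
  ]
}}

```text
t: 16.7
eef_pos: [0.4321, 0.4307, 0.2303]
ee_rot: [-3.141, 0.003, -1.919]
force: [-0.7, -0.7, 0.1]
width: 0.0462
gripper_force: 0.0
```

```bash
python3 -c "
import fit
from h import *
s=arm.get_state();print(s['t'],s['eef_pos'])
S=grab('scene','s6');T=grab('top','t6')
for z in(.045,.048,.051,.054,.057,.06): print(z,fit.fit([S],.523,.235,z),fit.fit([T],.523,.235,z))
"
```

```text
16.7 [0.4320802  0.43073846 0.23025812]
0.045 (array([0.8622, 0.521 , 0.241 , 0.8622]), array([0.5207, 0.2407])) (array([0.8767, 0.523 , 0.237 , 0.8767]), array([0.5233, 0.2373]))
0.048 (array([0.8642, 0.521 , 0.237 , 0.8642]), array([0.5213, 0.2373])) (array([0.8834, 0.523 , 0.237 , 0.8834]), array([0.5227, 0.2367]))
0.051 (array([0.8736, 0.523 , 0.235 , 0.8736]), array([0.5233, 0.2353])) (array([0.8793, 0.523 , 0.237 , 0.8793]), array([0.523, 0.236]))
0.054 (array([0.8735, 0.525 , 0.233 , 0.8735]), array([0.5247, 0.2327])) (array([0.882, 0.523, 0.235, 0.882]), array([0.5217, 0.2353]))
0.057 (array([0.8751, 0.525 , 0.229 , 0.8751]), array([0.525, 0.23 ])) (array([0.8849, 0.521 , 0.235 , 0.8849]), array([0.5213, 0.2347]))
0.06 (array([0.8784, 0.527 , 0.227 , 0.8784]), array([0.5267, 0.2273])) (array([0.8831, 0.521 , 0.235 , 0.8831]), array([0.5207, 0.2333]))
```

The two views agree on the disc's top face at z of about 0.051 m, centred at (0.523, 0.236). That means the cover is flat on the turntable, so I'll hand in.

```bash
python3 -c "
from station import arm
print(arm.job_done())"
```

```text
the job is handed in; nothing more can be done
None
```

The wing-nut cover is seated flat on the turntable stud and its nut is turned clockwise to the stop. The round-knob cover was never approached, and the job was handed in at about 17 s of the 42 s allowed (no verdict came back).

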